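Slide the tall pantry crate back onto its mat

TASK

Push the tall pantry crate slowly along the table onto its green mat until its base rests flush against the brown wooden stop bar and stands within the width of the mat. Push with the fingers low down, only on the black base, so that the crate slides and never tips; do not touch its wooden upper part, canisters or handle, and do not lift it. Leave the tumbler, the pie tin and the cup where they are.

Things in the scene. Friction and masses are not known exactly. Their poses are not given: they have to be found in the camera images.
- crate: Tall pantry crate, 1.0 to 1.5 kg, loose. Black base: box 90 mm (x) by 130 mm (y), 55 mm high, upright sides; push only here. Origin: centre of its underside, z up. Its -x face (130 mm wide) looks towards the robot, +x to the stop bar (within 12 degrees). Slides at about 5 to 10 N, much more if the fingers also press down on it; pushed above about 60 mm it may tip.
- crate_upper: The crate's wooden upper part, fixed on the base, same origin and axes as crate (its origin is at table height): a plywood crate 74 mm (x) by 114 mm (y) from 55 to 200 mm above the table, set back 8 mm from the faces of the base, holding two canisters with red and blue lids up to 224 mm, with a steel bow handle along y up to 255 mm. Not to be touched.
- dock: The parking place, fixed: a green mat, paint-thin, level with the table (1 mm, slides over freely), 180 mm wide (its y), and a brown wooden stop bar 200 mm (y) by 30 mm (x) by 45 mm high along the mat's far edge. Origin: on the table where the centre of the crate's underside is when parked, centred on the mat's width; x points from the mat towards the bar, z up. The bar's near face lies 45 mm from the origin along +x; the mat runs from x = -95 to +45 mm.
- tumbler: Bystander: black tumbler with fruit print and steel straw, 88 mm across at the top, 180 mm tall (straw to 228 mm). Origin: centre of its underside.
- pie: Bystander: round foil pie tin with a clear domed lid, 170 mm across, 60 mm tall. Origin: centre of its underside.
- cup: Bystander: white plastic cup, 74 mm across, 85 mm tall. Origin: centre of its underside.

How it is judged:
At the end, for the whole second after the job is handed in: Crate upright and at rest, base against the stop bar (centre within 7 mm of its parked place along the mat, square within 0.08 rad), centre within 28 mm of the mat's middle line; tumbler, pie tin and cup upright, within 15 mm of where they stood (x of crate in the frame of dock between -0.007 and 0.01 m and y of crate in the frame of dock between -0.028 and 0.028 m and angle between the x axis of crate and the x axis of dock, either way round below 0.08 rad and angle between crate's own z axis and vertical below 0.03 rad and height (world z) of crate below 0.005 m and linear speed of crate below 0.01 m/s and distance of each of tumbler, pie, cup from where it was at the start of the episode below 0.015 m and angle between each of tumbler, pie, cup's own z axis and vertical below 0.1 rad); the robot touches nothing.
It fails at once if the crate tips (more than 0.12 rad) (angle between crate's own z axis and vertical above 0.12 rad).
It fails at once if the crate is lifted (more than 12 mm) (height (world z) of crate above 0.012 m).
It fails at once if the crate is shoved fast (over 0.2 m/s) (linear speed of crate above 0.2 m/s).
It fails at once if the robot touches the crate's upper part, canisters or handle (over 1 N) (contact force between any of the arm, the fingers and crate_upper above 1 N).
It fails at once if the tumbler, pie tin or cup is moved (over 15 mm) or tilted (distance of any of tumbler, pie, cup from where it was at the start of the episode above 0.015 m or angle between any of tumbler, pie, cup's own z axis and vertical above 0.2 rad).
It also fails if it takes over 50 s, if anything falls off the work surface, if the arm or the gripper's body presses on something with over 40 N, if the wrist force passes 120 N, or if a joint passes its speed limit or range.

ROBOT

A 7-joint arm with a two-finger parallel gripper is mounted at the origin on the work surface. World frame = base frame: x ahead of the robot, y to its left, z up, the work surface at z = 0. Lengths are in m, angles in rad, forces in N, time in s.
With the tool pointing down it reaches from about 0.4 to 0.875 m from the base axis. Payload 19.3 kg.
Tool frame: the origin (TCP) lies where the fingers leave the gripper's body, on its centre line; the fingertips stand bot.tip_reach ahead of it and the grasp point (between the pads) lies 54 mm ahead of it (bot.tip_reach is the distance from the TCP to the fingertips, in m); z points along the fingers, y is the line along which they close (so a half turn about z gives the same grasp; the last joint's range is limited). The gripper opens to 85 mm and grips with 20 to 120 N. Pads are 22 mm wide; open, the fingers measure 114 mm over their backs; the gripper's body (76 mm by 85 mm) begins 54 mm behind the grasp point. The pads swing forward as they close: fully open they stand 13 mm farther back than shut.
Start: joints at [-1.385, 0.521, -0.036, 1.599, 0.021, 1.021, -0.113], TCP at [0.158, 0.605, 0.304] pointing down, gripper open.
Joint ranges: [-2.91, 2.91], [-0.3, 2.13], [-1.5, 1.42], [0.17, 2.43], [-1.26, 4.41], [0.16, 1.93], [-2.52, 2.52]. Speed limits (rad/s): [1.89, 1.89, 2.39, 2.39, 3.01, 3.01, 3.01].

INTERFACE

Orientations are given as [roll, pitch, yaw] about the fixed x, y, z axes, in that order (R = Rz(yaw) Ry(pitch) Rx(roll)).
In Python, from workcell import bot gives the robot as it stands. The module is installed in compiled form; this text tells all that it offers.
- The arm moves only by the shell command python3 -m jog 'ROWS' [FORCE]. ROWS is JSON, a list that holds one entry, the list of rows, each a list of 7 numbers: the shift along the tool's x, y, z in mm, then the turn, a rotation vector about the tool's x, y, z in rad, then the opening, from 0 (shut) to 1 (fully open). In form: [[[tx, ty, tz, wx, wy, wz, fingers], ...]]. A call has 1 to 5 rows; each row shifts and turns the commanded pose from where the row before left it, along the tool's axes as they then stand; what a row does not reach is not made up. A row lasts 1/10 s, in which the tool goes at most 50 mm and 8.59 degrees, less where a joint would pass 70% of its speed; a pose out of reach is approached as far as the arm can. A call is refused whole if a number of a shift passes 50 or a number of a turn 0.15, either way. A call with a gripper value outside its range is refused whole. The fingers move at their own pace and stop on an object; FORCE is the grip in N (left out, the last holds). Time passes only in rows, so rows that do not move let the fingers close. It gives the time, the measured TCP pose, the force, the opening and the grip force at its end, in the units of the state.
- bot.observe(): the state, without advancing time (a new reading comes with each control period).
- bot.grab_frame(name): name is "side" or "top" or "wrist"; returns a dict with "img" (480x640x3 uint8, red, green, blue), "intrinsics" (3x3 intrinsics, pixels), "k1" (the pictures are not rectified: a ray, as slopes to the right and down, at radius r is drawn at 1 + k1 r^2 times it, then the intrinsics apply), "R" (3x3) and "t" (3): a world point X has camera coordinates R X + t; the wrist camera has in their place "tool_from_camera" (4x4, takes a point from camera to tool coordinates, whose origin is the TCP and whose axes are the flange's). Camera axes: x right, y down, z forward; pixel columns grow to the right and rows downward; lengths in m; the calibration is good to about 2 mm. A picture is of the moment at which its call begins: read the wrist's pose just before it. There is no depth.
- bot.job_done(): hands the job in; it is judged then, once.
Trained networks look in a picture, given as the dict that the camera call returned (one of the last four; its "shot" number tells which), for a name from the list of things; names that differ only in an ending like _2 or _b are one class to them, and where a whole thing is asked for, a point or a joint stands for the part that bears it (a point fixed in the world has none). Each returns a list of dicts, best first, with "conf" (0 to 1); they miss things now and then, are a little off and sometimes report something else, mostly with a low value. They report only what shows in the picture. A call takes as long as a camera call.
- bot.trace(query, picture): "region" (480x640 bool, what is visible of it).
- bot.spot_point(query, picture): "xyz" ([x, y, z] in m, in world coordinates, good to about 4 mm: a listed point, or the origin of a listed thing).
The state is a dict: "clock": time; "qpos": joint angles; "qd": joint speeds; "joint_efforts": joint torques, N m; "position": TCP position; "tool_rot": TCP orientation; "force": force on the tool from outside, world axes, zero at the start; "moment": the same for the moment, N m; "grip_width": finger opening in m; "finger_force": force on a finger pad.
Only numpy, scipy, OpenCV 4.12 (cv2) and the standard library are available. Lean on these libraries where they do the work, as an engineer would, in place of code of your own. Each camera call takes 0.05 s, during which the arm holds its last target. There are 200 camera calls.

## Working session

There is one attempt and no reset: what is moved stays moved. The work goes in short steps, Python scripts to look and compute and a shell command to move; the robot and the scene stay as the last step left them, time stands still between calls to the robot, and variables do not carry over. Pictures are saved under pics/ and viewed, at most 10 in all, crops included, and the job is handed in when it is done.

```bash
mkdir -p pics; cat > h.py <<'E'
import numpy as np,cv2
from workcell import bot
def snap(n,f):
    p=bot.grab_frame(n); cv2.imwrite('pics/'+f,p['img'][:,:,::-1]); return p
E
python3 - <<'E'
from h import *
s=bot.observe(); print(s['position'],s['tool_rot'],s['clock'],bot.tip_reach,s['grip_width'])
a=snap('side','s0.png');b=snap('top','t0.png')
cv2.imwrite('pics/c0.png',cv2.resize(np.hstack([a['img'],b['img']])[:,:,::-1],(800,300)))
for n in ['crate','dock','tumbler','pie','cup']:
  for p in (a,b):
    r=bot.spot_point(n,p); print(n,[(np.round(x['xyz'],3),round(x['conf'],2)) for x in r[:2]])
for p in (a,b): print(p['R'],p['t'],p['intrinsics'],p['k1'])
E
```

```text
[0.15811906 0.60441467 0.30331702] [-3.14043217e+00  9.69337853e-05  2.88575611e+00] 0.0 0.0726 0.08588873390487935
crate [(array([ 0.498,  0.023, -0.   ]), 0.6)]
crate [(array([ 0.489,  0.022, -0.004]), 0.84), (array([0.594, 0.285, 0.003]), 0.48)]
dock [(array([0.666, 0.007, 0.001]), 0.67)]
dock [(array([ 0.664,  0.013, -0.003]), 0.62)]
tumbler [(array([ 0.508, -0.194, -0.002]), 0.9)]
tumbler [(array([ 0.509, -0.189,  0.003]), 0.96)]
pie [(array([ 0.59 ,  0.282, -0.002]), 0.8)]
pie [(array([0.593, 0.282, 0.004]), 0.63)]
cup [(array([ 0.777,  0.222, -0.001]), 0.91)]
cup [(array([ 0.782,  0.222, -0.002]), 0.8)]
[[ 0.93198226 -0.36242423  0.00759917]
 [-0.31602234 -0.82257146 -0.4727643 ]
 [ 0.17759209  0.43820643 -0.88115616]] [-0.54363713  0.27565332  0.74904757] [[481.99890191   0.         323.09754459]
 [  0.         481.99890191 238.12830581]
 [  0.           0.           1.        ]] -0.003661482464795746
[[-0.00281866 -0.9999361   0.01094736]
 [-0.99315591  0.00152097 -0.11678621]
 [ 0.1167621  -0.01120162 -0.99309674]] [0.05045077 0.63012233 1.06442765] [[586.18199564   0.         329.87432806]
 [  0.         586.18199564 239.94731358]
 [  0.           0.           1.        ]] -0.04921812653189082
```

View pics/t0.png

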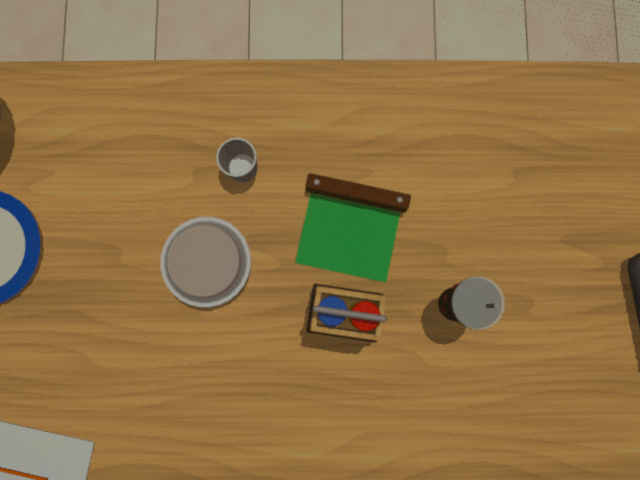

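View pics/s0.png

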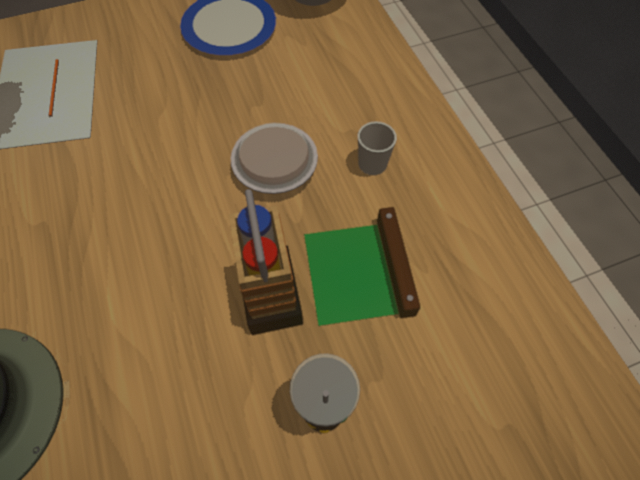

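The top view shows the green mat at about (350,237), with the bar running from (306,185) to (409,200). The crate is at (347,313), tumbler at (475,302), pie at (206,262) and cup at (237,158). The side view agrees. Next I fit the crate and mat poses from the masks.

```bash
cat >> h.py <<'E'
from scipy.optimize import minimize
def proj(p,X):
    X=np.asarray(X,float)
    k=np.array([p['k1'],0,0,0,0]); return cv2.projectPoints(X,cv2.Rodrigues(p['R'])[0],p['t'],p['intrinsics'],k)[0][:,0]
def box(hx,hy,z0,z1): return np.array([[a,b,c] for a in(-hx,hx) for b in(-hy,hy) for c in(z0,z1)])
CR=[box(.045,.065,0,.055),box(.037,.057,.055,.2)]
def place(B,v):
    c,s=np.cos(v[2]),np.sin(v[2]); return B@np.array([[c,-s,0],[s,c,0],[0,0,1]]).T+[v[0],v[1],0]
def sil(p,Bs,v):
    m=np.zeros((480*4,640*4),np.uint8)
    for B in Bs: cv2.fillConvexPoly(m,cv2.convexHull(np.round(proj(p,place(B,v))*4+1.5).astype(np.int32)),1)
    return cv2.resize(m.astype(np.float32),(640,480),interpolation=cv2.INTER_AREA)
def fit(views,Bs,v0):
    f=lambda v:sum(np.abs(sil(p,Bs,v)-m).sum()/m.sum() for p,m in views)
    best=min((minimize(f,[v0[0],v0[1],y],method='Nelder-Mead',options=dict(initial_simplex=np.array([[v0[0],v0[1],y]]+[[v0[0]+.01,v0[1],y],[v0[0],v0[1]+.01,y],[v0[0],v0[1],y+.08]]))) for y in (v0[2]-.1,v0[2]+.1)),key=lambda r:r.fun)
    return best.x,best.fun
def green(p):
    h=cv2.cvtColor(p['img'],cv2.COLOR_RGB2HSV); return cv2.inRange(h,(45,120,40),(80,255,255)).astype(np.float32)/255
E
python3 - <<'E'
from h import *
a=bot.grab_frame('side');b=bot.grab_frame('top')
V=[]
for p in(a,b):
  r=bot.trace('crate',p); u=bot.trace('crate_upper',p)
  m=r[0]['region'] ; print([ (x['conf'],x['region'].sum()) for x in r[:2]+u[:2]])
  if u: m=m|u[0]['region']
  V.append((p,m.astype(np.float32)))
for w in (V,V[1:],V[:1]): print('crate',fit(w,CR,[.49,.022,-.1]))
M=[np.array([[x,y,.001] for x in(-.095,.045) for y in(-.09,.09)])]
G=[(p,green(p)) for p in(a,b)]
for w in (G,G[1:],G[:1]): print('dock',fit(w,M,[.665,.01,-.1]))
print('cams',-a['R'].T@a['t'],-b['R'].T@b['t'])
E
```

```text
[(0.89, np.int64(6782)), (0.76, np.int64(5562))]
[(0.83, np.int64(3615)), (0.68, np.int64(3354))]
crate (array([ 0.49510122,  0.02350828, -0.15378231]), np.float64(0.10640197992324829))
crate (array([ 0.49559452,  0.02379945, -0.14707995]), np.float64(0.036713406443595886))
crate (array([ 0.49412333,  0.0238216 , -0.1419155 ]), np.float64(0.06333480030298233))
dock (array([ 0.66425396,  0.00921634, -0.21566277]), np.float64(0.0418659970164299))
dock (array([ 0.66453133,  0.00906518, -0.21800724]), np.float64(0.017401326447725296))
dock (array([ 0.66356372,  0.00968498, -0.21826915]), np.float64(0.01846066489815712))
cams [ 0.46074784 -0.29852018  0.79447812] [0.50166712 0.06141246 1.13011693]
```

```bash
cat >> h.py <<'E'
from scipy.spatial.transform import Rotation as Ro
def goal(push_az,tilt):  # tool x towards the robot, fingers leaning forward
    return Ro.from_euler('xyz',[np.pi,0,np.pi+push_az])*Ro.from_rotvec([0,-tilt,0])
def plan(P,G):
    s=bot.observe(); R=Ro.from_euler('xyz',s['tool_rot'])
    print('clock',s['clock'],'pos',s['position'].round(4),'F',np.round(s['force'],1),'q',np.round(s['qpos'],2))
    print('shift mm',(R.inv().apply(np.array(P)-s['position'])*1000).round(1),'turn',(R.inv()*G).as_rotvec().round(3))
    print('shift in goal axes',(G.inv().apply(np.array(P)-s['position'])*1000).round(1))
E
python3 - <<'E'
from h import *
print(bot.grab_frame('wrist')['tool_from_camera'].round(3))
plan([.381,.04,.16],goal(-.147,0))
plan([.381,.04,.16],goal(-.147,.52))
E
```

```text
[[ 0.001 -0.959 -0.283  0.072]
 [ 1.     0.001 -0.001  0.001]
 [ 0.001 -0.283  0.959 -0.07 ]
 [ 0.     0.     0.     1.   ]]
clock 0.95 pos [0.1581 0.6046 0.3039] F [ 0.3 -1.   0. ] q [-1.39  0.52 -0.04  1.6   0.02  1.02 -0.11]
shift mm [-358.5 -489.9  143.9] turn [-0.    -0.    -0.109]
shift in goal axes [-303.2 -525.9  143.9]
clock 0.95 pos [0.1581 0.6046 0.3039] F [ 0.3 -1.   0. ] q [-1.39  0.52 -0.04  1.6   0.02  1.02 -0.11]
shift mm [-358.5 -489.9  143.9] turn [-0.028 -0.519 -0.106]
shift in goal axes [-191.6 -525.9  275.5]
```

```bash
python3 -m jog '[[[-24,-33,0,0,0,0,1],[-24,-33,0,0,0,0,1],[-24,-33,0,0,0,0,1],[-24,-33,0,0,0,0,1],[-24,-33,0,0,0,0,1]]]'
python3 -m jog '[[[-24,-33,0,0,0,0,1],[-24,-33,0,0,0,0,1],[-24,-33,0,0,0,0,1],[-24,-33,0,0,0,0,1],[-24,-33,0,0,0,0,1]]]'
python3 -m jog '[[[-24,-33,0,0,0,0,1],[-24,-33,0,0,0,0,1],[-24,-33,0,0,0,0,1],[-24,-30,0,0,0,0,1],[-22,-28,0,0,0,-0.109,1]]]'
python3 -m jog '[[[0,0,0,0,-0.13,0,1],[0,0,0,0,-0.13,0,1],[0,0,0,0,-0.13,0,1],[0,0,0,0,-0.13,0,1],[0,0,0,0,0,0,1]]]'
python3 - <<'E'
from h import *
plan([.381,.04,.079],goal(-.147,.52))
E
```

```text
clock: 1.45
position: [0.2329, 0.4131, 0.304]
tool_rot: [3.141, 0.0, 2.886]
force: [1.2, 0.7, -0.2]
grip_width: 0.0851
finger_force: 0.0
clock: 1.95
position: [0.3071, 0.2231, 0.3041]
tool_rot: [3.141, 0.0, 2.886]
force: [1.6, -0.7, 0.3]
grip_width: 0.0849
finger_force: 0.0
clock: 2.45
position: [0.3815, 0.0418, 0.3042]
tool_rot: [3.141, 0.001, 2.992]
force: [1.6, 0.5, -0.6]
grip_width: 0.0855
finger_force: 0.0
clock: 2.95
position: [0.3816, 0.0398, 0.3037]
tool_rot: [-3.129, 0.384, 2.991]
force: [-0.6, 0.2, 0.2]
grip_width: 0.0855
finger_force: 0.0
clock 2.95 pos [0.3816 0.0398 0.3037] F [-0.6  0.2  0.2] q [-0.51  0.    0.11  2.4   0.48  0.46  0.62]
shift mm [ 84.7   2.8 208.1] turn [-0.015 -0.136 -0.002]
shift in goal axes [1.122e+02 1.000e-01 1.947e+02]
```

```bash
python3 -m jog '[[[16,0,40,0,0,0,1],[16,0,40,0,0,0,1],[16,0,40,0,0,0,1],[16,0,36,0,0,0,1],[0,0,0,0,-0.13,0,1]]]'
python3 - <<'E'
from h import *
plan([.381,.04,.079],goal(-.147,.52))
E
```

```text
clock: 3.45
position: [0.373, 0.0242, 0.2446]
tool_rot: [-2.984, 0.329, 3.043]
force: [0.1, -0.1, 0.5]
grip_width: 0.0853
finger_force: 0.0
clock 3.45 pos [0.373  0.0242 0.2446] F [ 0.1 -0.1  0.5] q [ 0.15  0.19 -0.64  2.42  0.9   0.55  0.2 ]
shift mm [ 47.5  41.2 154.2] turn [-0.137 -0.187  0.059]
shift in goal axes [ 77.5  16.8 146.5]
```

```bash
cat > kin.py <<'E'
import numpy as np
from scipy.optimize import least_squares
from scipy.spatial.transform import Rotation as Ro
D=[([.1581,.6046,.3035],[-3.1404,0,2.8858],1.599),([.3816,.0398,.3037],[-3.129,.384,2.991],2.40),([.373,.0242,.2446],[-2.984,.329,3.043],2.42)]
def f(v):
    h,d,a,b=v; o=[.498*a+.853*b-.625, h+.867*a-.522*b-d-.3035]
    for p,e,q in D:
        w=np.array(p)-d*Ro.from_euler('xyz',e).apply([0,0,1])-[0,0,h]
        o.append(np.linalg.norm(w)-np.sqrt(a*a+b*b+2*a*b*np.cos(q)))
    return o
r=least_squares(f,[.36,.25,.45,.45]); h,d,a,b=r.x; print(r.x,np.round(r.fun,4))
dm=np.sqrt(a*a+b*b+2*a*b*np.cos(2.42)); print('dmin',dm)
for t in np.arange(0,.6,.1):
  for z in (.08,.15,.25):
    p=np.sqrt(max(0,dm**2-(z+d*np.cos(t)-h)**2))+d*np.sin(t)
    print(round(t,1),z,'min r TCP',round(p,3),'at contact need',round(.451-.011*np.cos(t)-.0726*np.sin(t),3))
E
python3 kin.py
```

```text
[0.37163669 0.18328973 0.42477022 0.48486541] [ 0.0001  0.      0.0001 -0.      0.    ]
dmin 0.32600428574423745
0.0 0.08 min r TCP 0.307 at contact need 0.44
0.0 0.15 min r TCP 0.324 at contact need 0.44
0.0 0.25 min r TCP 0.32 at contact need 0.44
0.1 0.08 min r TCP 0.325 at contact need 0.433
0.1 0.15 min r TCP 0.342 at contact need 0.433
0.1 0.25 min r TCP 0.339 at contact need 0.433
0.2 0.08 min r TCP 0.343 at contact need 0.426
0.2 0.15 min r TCP 0.36 at contact need 0.426
0.2 0.25 min r TCP 0.357 at contact need 0.426
0.3 0.08 min r TCP 0.359 at contact need 0.419
0.3 0.15 min r TCP 0.377 at contact need 0.419
0.3 0.25 min r TCP 0.376 at contact need 0.419
0.4 0.08 min r TCP 0.373 at contact need 0.413
0.4 0.15 min r TCP 0.393 at contact need 0.413
0.4 0.25 min r TCP 0.394 at contact need 0.413
0.5 0.08 min r TCP 0.386 at contact need 0.407
0.5 0.15 min r TCP 0.408 at contact need 0.407
0.5 0.25 min r TCP 0.412 at contact need 0.407
```

```bash

python3 - <<'E'
from h import *
plan([.385,.038,.245],goal(-.147,.1))
E
```

```text
clock 3.45 pos [0.373  0.0242 0.2446] F [ 0.1 -0.1  0.5] q [ 0.15  0.19 -0.64  2.42  0.9   0.55  0.2 ]
shift mm [-10.1  15.2   0.6] turn [-0.147  0.232  0.029]
shift in goal axes [-9.8 15.4  0.6]
```

```bash

python3 -m jog '[[[-5,7,0,-0.05,0.078,0.01,1],[-5,8,0,-0.05,0.078,0.01,1],[0,0,0,-0.05,0.078,0.01,1],[0,0,0,0,0,0,1]]]'
python3 - <<'E'
from h import *
plan([.383,.04,.086],goal(-.147,.1))
E
```

```text
clock: 3.85
position: [0.3853, 0.0371, 0.2458]
tool_rot: [3.137, 0.099, 2.992]
force: [0.6, -0.5, 0.2]
grip_width: 0.0852
finger_force: 0.0
clock 3.85 pos [0.3853 0.0371 0.2458] F [ 0.6 -0.5  0.2] q [ 0.37  0.27 -0.74  2.27  0.39  0.61  0.76]
shift mm [ 18.5   1.7 158.8] turn [ 0.005 -0.001 -0.003]
shift in goal axes [ 18.6   2.5 158.8]
```

```bash

python3 -m jog '[[[4,0,40,0,0,0,1],[4,0,40,0,0,0,1],[5,1,40,0,0,0,1],[5,1,38,0,0,0,1],[0,0,0,0,0,0,1]]]'
python3 -m jog '[[[0,0,0,0,-0.11,0,1],[0,0,0,0,-0.11,0,1],[0,0,0,0,-0.1,0,1],[0,0,0,0,0,0,1]]]'
python3 - <<'E'
from h import *
plan([.383,.04,.082],goal(-.147,.42))
snap('top','t1.png')
p=snap('side','s1.png')
E
```

```text
clock: 4.35
position: [0.3841, 0.0405, 0.0987]
tool_rot: [-3.14, 0.106, 2.998]
force: [-0.2, -0.0, 0.8]
grip_width: 0.0852
finger_force: 0.0
clock: 4.75
position: [0.3462, 0.0322, 0.0671]
tool_rot: [-3.047, 0.032, 3.061]
force: [0.1, 0.3, -0.3]
grip_width: 0.0855
finger_force: 0.0
clock 4.75 pos [0.3462 0.0322 0.0671] F [ 0.1  0.3 -0.3] q [ 0.29  0.77 -0.8   2.42  1.37  0.63 -0.19]
shift mm [-36.6   9.4 -14.7] turn [-0.078 -0.384  0.083]
shift in goal axes [-38.3  13.1   0.8]
```

View pics/s1.png

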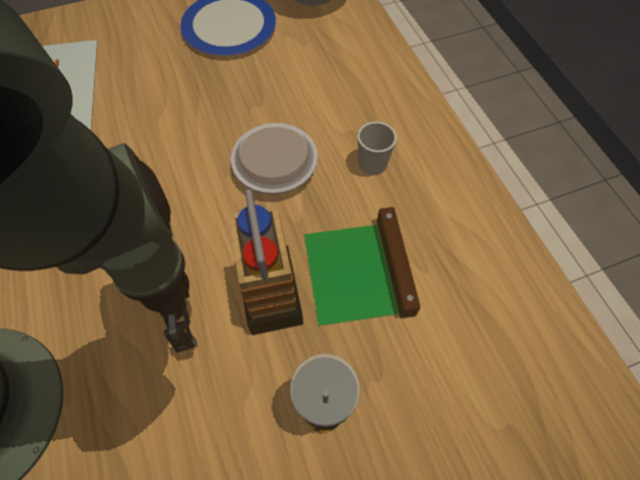

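```bash

python3 -m jog '[[[-18,3,-5,0,0,0,1],[-18,3,-5,0,0,0,1],[-17,2,-4,-0.07,0,0.07,1],[0,0,0,0,0,0,1]]]'
python3 - <<'E'
from h import *
plan([.402,.037,.076],goal(-.147,.4))
E
```

```text
clock: 5.25
position: [0.4034, 0.0363, 0.084]
tool_rot: [-3.12, 0.046, 2.986]
force: [-0.4, -0.5, 0.1]
grip_width: 0.0852
finger_force: 0.0
clock 5.25 pos [0.4034 0.0363 0.084 ] F [-0.4 -0.5  0.1] q [ 0.36  0.74 -0.8   2.29  1.2   0.59  0.02]
shift mm [1.8 0.7 7.9] turn [-0.023 -0.354 -0.004]
shift in goal axes [4.5 0.5 6.8]
```

```bash

python3 -m jog '[[[0,0,0,-0.01,-0.09,0,1],[0,0,0,-0.01,-0.09,0,1],[0,0,0,0,0,0,1]]]'
python3 - <<'E'
from h import *
plan([.402,.037,.076],goal(-.147,.4))
E
```

```text
clock: 5.55
position: [0.4003, 0.0361, 0.0829]
tool_rot: [-3.129, 0.199, 2.996]
force: [-0.3, 0.3, 0.7]
grip_width: 0.0855
finger_force: 0.0
clock 5.55 pos [0.4003 0.0361 0.0829] F [-0.3  0.3  0.7] q [ 0.29  0.71 -0.74  2.4   1.61  0.55 -0.41]
shift mm [-0.1  1.2  7.1] turn [-0.012 -0.201  0.003]
shift in goal axes [1.3 1.1 7. ]
```

```bash

python3 -m jog '[[[-10,1,0,0,-0.05,0,0.5],[0,0,0,0,-0.08,0,0.5],[0,0,0,0,-0.08,0,0.5],[0,0,0,0,0,0,0.5]]]'
python3 - <<'E'
from h import *
plan([.412,.037,.076],goal(-.147,.4))
E
```

```text
clock: 5.95
position: [0.407, 0.04, 0.0696]
tool_rot: [-3.104, 0.296, 3.032]
force: [4.6, -11.2, 25.8]
grip_width: 0.0431
finger_force: 12.7
clock 5.95 pos [0.407  0.04   0.0696] F [  4.6 -11.2  25.8] q [ 0.49  0.95 -1.09  2.42  1.77  0.96 -0.48]
shift mm [-6.9 -2.6 -4.5] turn [-0.025 -0.103  0.037]
shift in goal axes [-7.4 -2.2 -3.8]
```

```bash

python3 -m jog '[[[-9,-2,-8,0,0,0,0.5],[0,0,0,-0.02,-0.05,0.03,0.5],[0,0,0,0,-0.05,0,0.5],[0,0,0,0,0,0,0.5]]]'
python3 - <<'E'
from h import *
plan([.414,.037,.078],goal(-.147,.4))
E
```

```text
clock: 6.35
position: [0.4153, 0.0417, 0.0756]
tool_rot: [-3.127, 0.351, 3.02]
force: [-1.3, 1.5, -0.5]
grip_width: 0.0426
finger_force: 0.0
clock 6.35 pos [0.4153 0.0417 0.0756] F [-1.3  1.5 -0.5] q [ 0.64  1.18 -1.37  2.43  1.8   1.28 -0.4 ]
shift mm [-0.2 -4.9 -2.5] turn [-0.005 -0.048  0.024]
shift in goal axes [-0.4 -4.9 -2.5]
```

```bash
python3 - <<'E'
from h import *
p=bot.grab_frame('side');q=bot.grab_frame('top')
cv2.imwrite('pics/c2.png',np.hstack([cv2.resize(p['img'][170:370,90:330],(400,333)),cv2.resize(q['img'][240:440,230:470],(400,333))])[:,:,::-1])
E
```

```text
(no output)
```

View pics/c2.png

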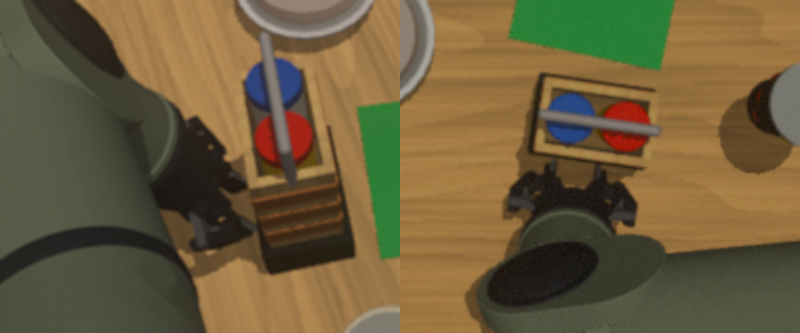

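```bash

python3 -m jog '[[[0,-6,0,0,0,0.024,0.5],[-5,0,2,0,0,0,0.5],[-5,0,2,0,0,0,0.5],[-5,0,2,0,0,0,0.5],[-5,0,2,0,0,0,0.5]]]'
python3 - <<'E'
from h import *
plan([.435,.033,.078],goal(-.147,.4))
E
```

```text
clock: 6.95
position: [0.4393, 0.0322, 0.0795]
tool_rot: [-3.133, 0.363, 2.997]
force: [-7.4, 0.8, 0.5]
grip_width: 0.0425
finger_force: 3.9
clock 6.95 pos [0.4393 0.0322 0.0795] F [-7.4  0.8  0.5] q [ 0.68  1.2  -1.38  2.38  1.8   1.29 -0.34]
shift mm [ 4.6  0.2 -0.2] turn [-0.008 -0.037  0.003]
shift in goal axes [ 4.6  0.2 -0.4]
```

```bash

python3 -m jog '[[[-6,0.4,3,0,-0.02,0,0.5],[-6,0.4,3,0,-0.02,0,0.5],[-6,0.4,3,0,-0.02,0,0.5],[-6,0.4,3,0,-0.02,0,0.5],[-6,0.4,3,0,-0.02,0,0.5]]]'
python3 - <<'E'
from h import *
plan([.47,.03,.078],goal(-.147,.45))
V=[]
for n in('side','top'):
  p=bot.grab_frame(n);r=bot.trace('crate',p);u=bot.trace('crate_upper',p);m=r[0]['region']
  if u:m=m|u[0]['region']
  V.append((p,m.astype(np.float32)))
print(fit(V,CR,[.52,.02,-.15]))
for w in V: print(fit([w],CR,[.52,.02,-.15]))
E
```

```text
clock: 7.45
position: [0.4729, 0.029, 0.0774]
tool_rot: [-3.131, 0.464, 2.999]
force: [-6.1, -0.2, -2.9]
grip_width: 0.0428
finger_force: 2.6
clock 7.45 pos [0.4729 0.029  0.0774] F [-6.1 -0.2 -2.9] q [ 0.67  1.22 -1.35  2.36  1.93  1.31 -0.36]
shift mm [ 2.4  0.6 -1.9] turn [-0.008  0.014  0.004]
shift in goal axes [ 2.4  0.6 -1.9]
(array([ 0.55624333,  0.0156899 , -0.15771047]), np.float64(0.11186009645462036))
(array([ 0.55554223,  0.01575187, -0.15653469]), np.float64(0.0628361701965332))
(array([ 0.55707243,  0.01537254, -0.14740233]), np.float64(0.0374741330742836))
```

```bash

python3 -m jog '[[[-7,1,3.5,0,0,0.005,0.5],[-7,1,3.5,0,0,0.005,0.5],[-7,1.1,3.5,0,0,0.005,0.5],[-7,1.1,3.5,0,0,0.005,0.5],[-7,1.2,3.5,0,0,0.005,0.5]]]'
python3 -m jog '[[[-7,1.2,3.5,0,0,0.005,0.5],[-7,1.2,3.5,0,0,0.005,0.5],[-7,1.3,3.5,0,0,0.005,0.5],[0,0,0,0,0,0,0.5]]]'
python3 - <<'E'
from h import *
plan([.582,.0273,.077],goal(-.217,.46))
V=[]
for n in('side','top'):
  p=bot.grab_frame(n);r=bot.trace('crate',p);u=bot.trace('crate_upper',p);m=r[0]['region']
  if u:m=m|u[0]['region']
  V.append((p,m.astype(np.float32)))
for w in V: print(fit([w],CR,[.62,.012,-.18]))
cv2.imwrite('pics/c3.png',np.hstack([cv2.resize(V[i][0]['img'],(400,300)) for i in(0,1)])[:,:,::-1])
E
```

```text
clock: 8.25
position: [0.512, 0.0287, 0.0768]
tool_rot: [3.133, 0.463, 2.965]
force: [-11.2, 0.9, 5.8]
grip_width: 0.0426
finger_force: 5.3
clock: 8.65
position: [0.5368, 0.028, 0.077]
tool_rot: [3.125, 0.465, 2.947]
force: [-0.1, 0.8, 0.2]
grip_width: 0.0423
finger_force: 0.0
clock 8.65 pos [0.5368 0.028  0.077 ] F [-0.1  0.8  0.2] q [ 0.67  1.24 -1.34  2.21  1.91  1.26 -0.25]
shift mm [-39.8   7.7  20.1] turn [0.026 0.004 0.02 ]
shift in goal axes [-39.7   9.   19.7]
(array([ 0.61866845,  0.01084793, -0.20255802]), np.float64(0.0572393424808979))
(array([ 0.61978848,  0.01155433, -0.20591261]), np.float64(0.04803519695997238))
```

View pics/c3.png

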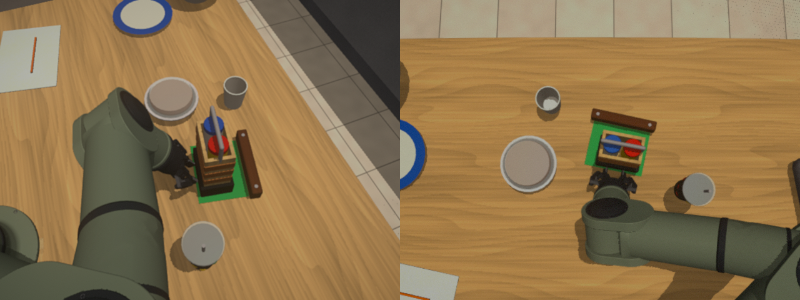

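The crate is upright on the mat, about 44 mm short of the bar, and the fingers are on the black base. The tumbler, pie and cup are clear: by the joint angles, the forearm passes above the tumbler.

```bash

python3 -m jog '[[[-7,1.3,3.5,0.005,0,0.004,0.5],[-7,1.3,3.5,0.005,0,0.004,0.5],[-7,1.3,3.5,0.005,0,0.004,0.5],[-7,1.3,3.5,0.005,0,0.004,0.5],[-5,1,2.5,0,0,0,0.5]]]'
python3 - <<'E'
from h import *
plan([.582,.0273,.077],goal(-.217,.46))
V=[]
for n in('side','top'):
  p=bot.grab_frame(n);r=bot.trace('crate',p);u=bot.trace('crate_upper',p);m=r[0]['region']
  if u:m=m|u[0]['region']
  V.append((p,m.astype(np.float32)))
for w in V: print(fit([w],CR,[.65,.012,-.18]))
for n in ('tumbler','pie','cup'): print(n,[x['xyz'] for x in bot.spot_point(n,V[1][0])[:1]])
E
```

```text
clock: 9.45
position: [0.5735, 0.027, 0.0767]
tool_rot: [3.137, 0.463, 2.929]
force: [-9.1, 0.1, 3.1]
grip_width: 0.043
finger_force: 4.3
clock 9.45 pos [0.5735 0.027  0.0767] F [-9.1  0.1  3.1] q [ 0.65  1.24 -1.33  2.11  1.89  1.25 -0.2 ]
shift mm [-7.5  2.   3.4] turn [0.006 0.003 0.004]
shift in goal axes [-7.5  2.1  3.4]
(array([ 0.65450888,  0.00770982, -0.24352202]), np.float64(0.06547097861766815))
(array([ 0.65550288,  0.00797231, -0.22878654]), np.float64(0.040346477180719376))
tumbler [[0.5103, -0.1886, 0.0041]]
pie [[0.5935, 0.2802, 0.0044]]
cup [[0.7812, 0.2198, -0.0009]]
```

```bash

python3 -m jog '[[[-2.7,0,1.3,0,0,0,0.5],[-2.7,0,1.3,0,0,0,0.5],[-1.8,0,0.9,0,0,0,0.5]]]'
python3 -m jog '[[[-1.8,0,0.9,0,0,0,0.5],[-0.9,0,0.4,0,0,0,0.5]]]'
```

```text
clock: 10.2
position: [0.581, 0.0255, 0.077]
tool_rot: [3.137, 0.464, 2.93]
force: [-9.4, 2.5, 5.2]
grip_width: 0.0424
finger_force: 5.1
clock: 10.4
position: [0.5826, 0.0254, 0.0769]
tool_rot: [3.137, 0.461, 2.931]
force: [-30.3, 2.6, 19.1]
grip_width: 0.0427
finger_force: 15.5
```

```bash

python3 -m jog '[[[-0.5,0,0.2,0,0,0,0.5],[0,0,0,0,0,0,0.5]]]'
python3 - <<'E'
from h import *
V=[]
for n in('side','top'):
  p=bot.grab_frame(n);r=bot.trace('crate',p);u=bot.trace('crate_upper',p);m=r[0]['region']
  if u:m=m|u[0]['region']
  V.append((p,m.astype(np.float32)))
for w in V:
  v,e=fit([w],CR,[.66,.01,-.2]); a=-.217;d=v[:2]-[.6643,.0092]
  print(v,e,'dock',d@[np.cos(a),np.sin(a)],d@[-np.sin(a),np.cos(a)])
cv2.imwrite('pics/c4.png',np.hstack([cv2.resize(V[0][0]['img'][130:350,210:450],(400,367)),cv2.resize(V[1][0]['img'][150:315,260:440],(400,367))])[:,:,::-1])
E
```

```text
clock: 10.6
position: [0.5826, 0.0255, 0.0769]
tool_rot: [3.137, 0.461, 2.932]
force: [-29.9, 2.9, 17.3]
grip_width: 0.0425
finger_force: 15.0
[ 0.66313063  0.00745845 -0.23582832] 0.0642271563410759 dock -0.0007669850469743864 -0.0019524751831650298
[ 0.66372804  0.00730674 -0.22194328] 0.03822651505470276 dock -0.00015092313051809424 -0.0019719987314454823
```

View pics/c4.png

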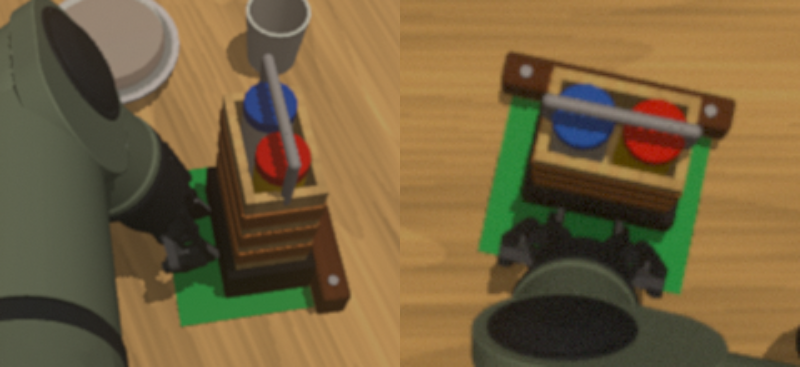

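The crate stands square against the bar and centred on the mat. I'll back straight off horizontally so nothing lifts the base.

```bash

python3 -m jog '[[[3,0,-1.5,0,0,0,0.5],[9,0,-4.5,0,0,0,0.5],[13.4,0,-6.7,0,0,0,0.5],[13.4,0,-6.7,0,0,0,0.5],[0,0,0,0,0,0,0.5]]]'
python3 -m jog '[[[0,0,0,0,0,0,0.5],[0,0,0,0,0,0,0.5],[0,0,0,0,0,0,0.5]]]'
python3 - <<'E'
from h import *
V=[]
for n in('side','top'):
  p=bot.grab_frame(n);r=bot.trace('crate',p);u=bot.trace('crate_upper',p);m=r[0]['region']
  if u:m=m|u[0]['region']
  V.append((p,m.astype(np.float32)))
ok=True
for w in V:
  v,e=fit([w],CR,[.66,.01,-.2]); a=-.217;d=v[:2]-[.6643,.0092]
  x,y=d@[np.cos(a),np.sin(a)],d@[-np.sin(a),np.cos(a)]; print(v,e,x,y); ok&=abs(x)<.005 and abs(y)<.015
if ok: print(bot.job_done())
E
```

```text
clock: 11.4
position: [0.5412, 0.0339, 0.0771]
tool_rot: [3.137, 0.464, 2.93]
force: [0.3, -0.7, -0.6]
grip_width: 0.0427
finger_force: 0.0
clock: 11.7
position: [0.5431, 0.0333, 0.0772]
tool_rot: [3.137, 0.465, 2.928]
force: [0.2, 0.9, 0.4]
grip_width: 0.0428
finger_force: 0.0
[ 0.66320346  0.00682842 -0.23371251] 0.05699737370014191 -0.0005602178606076591 -0.002552048846898052
[ 0.66333681  0.0067279  -0.2186947 ] 0.04297937452793121 -0.00040836009274819625 -0.002621498387920032
the job is handed in; nothing more can be done
None
```

The crate is parked flush against the stop bar, upright, about 3 mm off the mat's middle line and square to within about 0.02 rad by the cameras; the arm is clear and the job is handed in (no verdict came back).

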